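# Pack a drive kit tightly into its tray

### The arm

A 6-joint arm with a two-finger parallel gripper is mounted at the origin on the work surface. World frame = base frame: x ahead of the robot, y to its left, z up, the work surface at z = 0. Lengths are in mm, angles in rad, forces in N, time in s.
With the tool pointing down it reaches from about 275 to 750 mm from the base axis. Payload 10.2 kg.
Tool frame: the origin (TCP) lies midway between the tips of the shut fingers; the grasp point (between the pads) lies 19 mm behind it; z points along the fingers, y is the line along which they close (so a half turn about z gives the same grasp; the last joint's range is limited). The gripper opens to 85 mm and grips with 20 to 120 N. Pads are 22 mm wide; open, the fingers measure 114 mm over their backs; the gripper's body (76 mm by 85 mm) begins 54 mm behind the grasp point. The pads swing forward as they close: fully open they stand 13 mm farther back than shut.
Start: joints at [-1.491, 0.313, 1.498, -0, 1.331, -0.223], TCP at [156.539, -501.125, 231.294] pointing down, gripper open.
Joint ranges: [-2.94, 2.94], [-0.97, 2.17], [0.19, 2.56], [-1.23, 4.37], [0.02, 3.11], [-2.88, 2.88]. Speed limits (rad/s): [2.39, 2.39, 3.01, 3.14, 3.14, 3.14].

### API

Orientations are given as a unit quaternion [w, x, y, z].
In Python, from workcell import * gives the robot as it stands.
- The arm moves only by the shell command python3 -m pendant 'ROWS' [FORCE]. ROWS is JSON, a list of rows, each an object with "slide": the shift along the world's x, y, z in mm, a list of three; "twist": the turn, a rotation vector about the world's x, y, z in degrees, a list of three; "grip": the closure, from 0 (fully open) to 1 (shut). A call has 1 to 10 rows; each row shifts and turns the commanded pose from where the row before left it; what a row does not reach is not made up. A row lasts 1/12 s, in which the tool goes at most 41.7 mm and 7.16 degrees, less where a joint would pass 70% of its speed; a pose out of reach is approached as far as the arm can. A call is refused whole if a number of a shift passes 41.7 or a number of a turn 7.16, either way. A call with a gripper value outside its range is refused whole. The fingers move at their own pace and stop on an object; FORCE is the grip in N (left out, the last holds). Time passes only in rows, so rows that do not move let the fingers close. It gives the time, the measured TCP pose, the force, the opening and the grip force at its end, in the units of the state.
- get_state(): the state, without advancing time (a new reading comes with each control period).
- grab_frame(name): name is "scene" or "side" or "wrist"; returns the picture (480x640x3 uint8, red, green, blue); there is no depth.
- get_calibration(name): a dict with "K" (3x3 intrinsics, pixels), "dist" ([k1, k2, p1, p2, k3] as OpenCV has them; the pictures are not rectified), "R" (3x3) and "t" (3): a world point X has camera coordinates R X + t; the wrist camera has in their place "mount" (4x4, takes a point from camera to tool coordinates, whose origin is the TCP and whose axes are the flange's). Camera axes: x right, y down, z forward; pixel columns grow to the right and rows downward; lengths in mm; the calibration is good to about 2 mm. A picture is of the moment at which its call begins: read the wrist's pose just before it. get_calibration takes no time and is no camera call.
- hand_in(): hands the job in; it is judged then, once.
The state is a dict: "time_s": time; "joint_pos": joint angles; "qvel": joint speeds; "effort": joint torques, N m; "tcp_pos": TCP position; "ee_rot": TCP orientation; "force": force on the tool from outside, world axes, zero at the start; "torque": the same for the moment, N m; "opening": finger opening in mm; "gripper_force": force on a finger pad.
Only numpy, scipy, OpenCV 4.12 (cv2) and the standard library are available. Lean on these libraries where they do the work, as an engineer would, in place of code of your own. Each camera call takes 0.05 s, during which the arm holds its last target. There are 200 camera calls.

### The job

Pack the kit tray: slide the drive unit that lies askew in it squarely into a corner, without lifting it, so that the battery and the flask also fit, then put both in beside it. All three must end upright and flat on the tray floor; keep them from tipping over on the way, and leave everything else on the bench where it is.

Things in the scene. Friction and masses are not known exactly. Their poses are not given: they have to be found in the camera images.
- tray: blue open tray fixed to the bench, outside 182 (x) x 162 (y) x 41 mm high, walls and floor 6 mm thick; inside 170 x 150 mm, 35 mm deep. Origin: centre of its underside, z up. It is 182 mm along its own x.
- tray_in (a point): centre of the tray's inner floor, 6 mm above the bench; axes as the tray's.
- drive_unit: orange block with black ribbed lid and a flat steel disc (under 3 mm, no grip), 110 (x) x 92 (y) x 60 mm high, 0.6 to 1 kg, too wide to grip. Lies in mid tray, somewhat turned, its long side roughly along the tray's; its top 25 mm stand above the rim. Origin: centre of its underside. Tight in any corner it leaves 60 mm along a short wall (battery) and 58 mm along a long wall (flask).
- battery: black block 52 (x) x 140 (y) x 60 mm high with a grey grip rib standing on its top, 24 (x) x 80 (y) x 40 mm high, centred, so 100 mm high in all; about 0.5 kg; stands upright on the bench to one side of the tray. Origin: centre of its underside.
- flask: closed flat white flask, 104 (x) x 50 (y) x 60 mm high, with a square black cap 34 x 34 x 40 mm centred on top, so 100 mm high in all; about 0.3 kg; stands upright on the bench on the other side. Origin: centre of its underside.
- cup: bystander: grey open cup, 72 mm across, 110 mm high, upright beyond the tray. Origin: centre of its underside.
- can: bystander: steel can, 54 mm across, 150 mm high, upright beyond the tray. Origin: centre of its underside.
- bin: bystander: clear two-pocket parts bin 100 (x) x 130 (y) x 55 mm, beyond the tray. Origin: centre of its underside.
- wrench: bystander: steel wrench 170 mm long lying flat on the bench beyond the tray to the right. Origin: on its underside, x along it.
There are look-alikes about, which are no part of the job. Leave any yellow look-alike of the battery alone.

How it is judged:
By the outcome, as a careful person would: the job done as asked, in the order asked, and still so for the second after the job is handed in, with the robot touching nothing.
It also fails if it takes over 72 s, if anything falls off the work surface, if the arm or the gripper's body presses on something with over 40 N, if the wrist force passes 120 N, or if a joint passes its speed limit or range.

## Working session

There is one attempt and no reset: what is moved stays moved. The work goes in short steps, Python scripts to look and compute and a shell command to move; the robot and the scene stay as the last step left them, time stands still between calls to the robot, and variables do not carry over. Pictures are saved under pics/ and viewed, at most 10 in all, crops included, and the job is handed in when it is done.

```bash
mkdir -p pics
cat > h.py <<'E'
from workcell import *
import numpy as np, cv2, json
from scipy.spatial.transform import Rotation as Ro
def rot(q): return Ro.from_quat([q[1],q[2],q[3],q[0]]).as_matrix()
def cam(name):
    c=get_calibration(name); K=np.array(c["K"],float); d=np.array(c["dist"],float)
    if name=="wrist":
        s=get_state(); M=np.array(c["mount"],float); R=rot(s["ee_rot"]); 
        Rc=R@M[:3,:3]; o=R@M[:3,3]+np.array(s["tcp_pos"])
    else:
        Rc=np.array(c["R"]).T; o=-Rc@np.array(c["t"])
    return K,d,Rc,o
def cast(C,px,z):
    K,d,Rc,o=C
    p=cv2.undistortPoints(np.array(px,float).reshape(-1,1,2),K,d).reshape(-1,2)
    v=np.c_[p,np.ones(len(p))]@Rc.T
    return o+v*((z-o[2])/v[:,2:3])
def grab(name,fn=None):
    C=cam(name); im=cv2.cvtColor(np.array(grab_frame(name)),cv2.COLOR_RGB2BGR)
    if fn: cv2.imwrite("pics/"+fn,im)
    return C,im
E
python3 - <<'E'
from h import *
for n in ("scene","side","wrist"):
    C,im=grab(n,n+"0.png"); print(n,C[3].round(),C[2].round(2).tolist(),C[0][0,0])
s=get_state();print(s)
E
```

```text
scene [1366. -550. 1094.] [[0.62, 0.58, -0.53], [0.78, -0.45, 0.43], [0.01, -0.68, -0.74]] 566.5858121856013
side [ 333. -695.  564.] [[0.94, -0.16, 0.3], [-0.34, -0.51, 0.79], [0.02, -0.85, -0.53]] 456.4147074465608
wrist [ 235. -476.  374.] [[0.3, -0.9, -0.31], [-0.95, -0.28, -0.09], [-0.0, 0.32, -0.95]] 390.66185732954636
{'time_s': 0.15, 'joint_pos': array([-1.49140372e+00,  3.13335836e-01,  1.49823725e+00,  1.59641049e-05,
        1.33102318e+00, -2.23401475e-01]), 'qvel': array([-0.0007496 , -0.00258295, -0.00315374,  0.00238128, -0.00032688,
        0.00031578]), 'effort': array([ 5.30571087e-04, -4.12371755e+01, -2.59797227e+01, -2.79716442e-04,
        3.24246721e-03,  1.78203419e-05]), 'tcp_pos': array([ 156.52498518, -500.92509361,  230.86872715]), 'ee_rot': array([-4.99948068e-04,  9.88561504e-01,  1.50817443e-01,  4.38337102e-05]), 'force': array([-0.2713619 ,  0.09196014,  0.27049106]), 'torque': array([ 0.0132615 , -0.03395609,  0.02336739]), 'gripper_force': 0.0, 'opening': 85.48963275607572}
```

View pics/scene0.png

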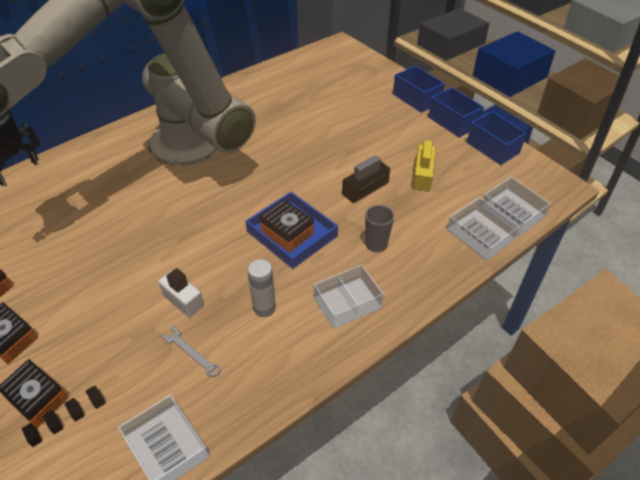

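View pics/side0.png

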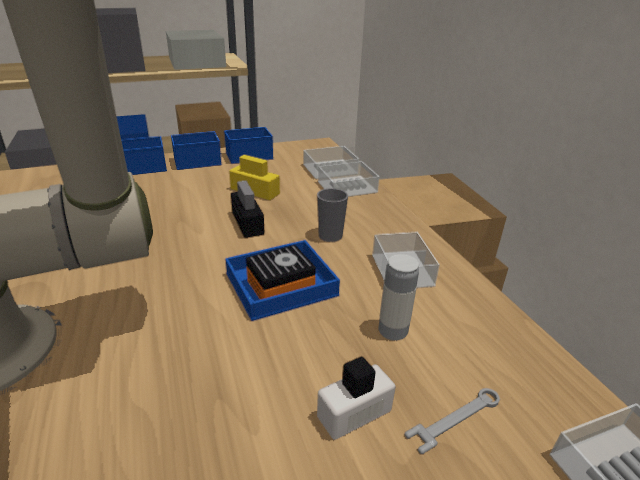

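The scene view shows the tray around (291,228) with the drive unit askew in it, the battery around (366,178), the flask around (181,290), and the cup, can, bin and wrench beyond the tray. The side view agrees: tray (281,278), battery (247,212), flask (356,395).

Run:
```python
from h import *
def pk(n,px,z): 
    print(n); print(cast(cam(n),px,z).round(0)[:,:2].tolist())
# tray rim corners z=41
for n,roi in (("scene",(240,185,345,272)),("side",(220,235,345,320))):
    im=cv2.imread(f"pics/{n}0.png"); h=cv2.cvtColor(im,cv2.COLOR_BGR2HSV)
    m=cv2.inRange(h,(105,120,40),(130,255,255)); k=np.zeros_like(m); x0,y0,x1,y1=roi; k[y0:y1,x0:x1]=m[y0:y1,x0:x1]
    c=max(cv2.findContours(k,0,2)[0],key=cv2.contourArea); hull=cv2.convexHull(c)
    print(n,cv2.approxPolyDP(hull,3,True).reshape(-1,2).tolist())
    pk(n,cv2.approxPolyDP(hull,3,True).reshape(-1,2),41)
pk("scene",[[355,165],[381,160],[178,278]],100); pk("side",[[247,195],[239,184],[252,207],[359,369]],100)
# whether cup/can close
pk("scene",[[377,242],[263,308],[349,312]],0);pk("side",[[331,234],[395,330]],0)
```

```text
scene [[336, 227], [291, 258], [247, 221], [309, 206]]
scene
[[612.0, 106.0], [624.0, -47.0], [453.0, -62.0], [508.0, 98.0]]
side [[338, 279], [338, 295], [251, 319], [227, 274], [226, 259], [304, 240]]
side
[[622.0, -45.0], [604.0, -90.0], [438.0, -105.0], [423.0, 37.0], [430.0, 89.0], [605.0, 112.0]]
scene
[[507.0, 256.0], [535.0, 326.0], [557.0, -311.0]]
side
[[511.0, 247.0], [506.0, 312.0], [509.0, 186.0], [541.0, -315.0]]
scene
[[690.0, 181.0], [679.0, -171.0], [813.0, -19.0]]
side
[[697.0, 181.0], [685.0, -169.0]]
```

```bash
python3 -m pendant '[{"slide":[20,10,40],"twist":[0,0,-5],"grip":0},{"slide":[36,16,20],"twist":[0,0,-5],"grip":0},{"slide":[38,20,10],"twist":[0,0,0],"grip":0},{"slide":[38,20,10],"twist":[0,0,0],"grip":0},{"slide":[38,20,10],"twist":[0,0,0],"grip":0},{"slide":[38,20,10],"twist":[0,0,0],"grip":0},{"slide":[38,20,0],"twist":[0,0,0],"grip":0},{"slide":[38,20,0],"twist":[0,0,0],"grip":0},{"slide":[38,20,0],"twist":[0,0,0],"grip":0},{"slide":[38,20,0],"twist":[0,0,0],"grip":0}]'
```

```text
time_s: 0.98
tcp_pos: [501.4, -322.2, 324.2]
ee_rot: [-0.0, 0.998, 0.064, -0.0]
force: [-0.0, -0.9, 0.4]
opening: 85.8
gripper_force: 0.0
```

```bash
python3 -m pendant '[{"slide":[20,35,0],"grip":0.5},{"slide":[20,35,0],"grip":1},{"slide":[20,35,0],"grip":1},{"slide":[20,35,0],"grip":1},{"slide":[10,35,0],"grip":1},{"slide":[0,0,0],"grip":1},{"slide":[0,0,0],"grip":1}]' 40
python3 - <<'E'
from h import *
s=get_state();print(s["tcp_pos"],s["qvel"].round(3));C,im=grab("wrist","w1.png")
E
```

```text
[ 501.41048218 -322.2454858   324.1637532 ] [ 0.825  0.584 -0.842 -0.001  0.251  0.823]invalid input
```

View pics/w1.png

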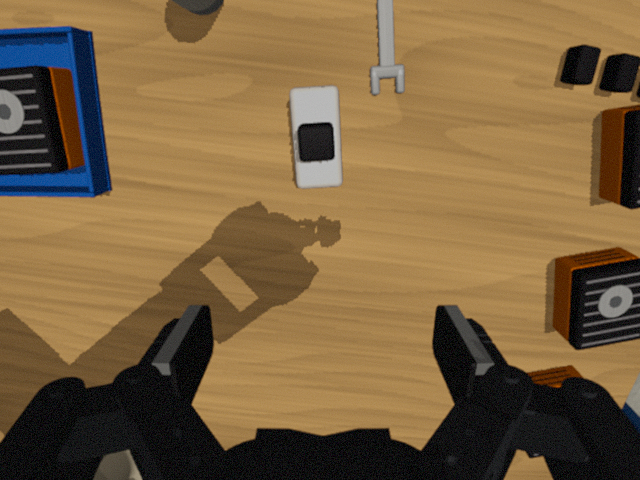

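The call was refused because it had no twist fields, so this picture is from the earlier pose. It shows the flask at about (317,138) with its cap at (317,142), and the tray's right end at (95,110). The scattered orange and black look-alikes sit to the right.

```bash
python3 -m pendant '[{"slide":[20,35,0],"twist":[0,0,0],"grip":0.5},{"slide":[20,35,0],"twist":[0,0,0],"grip":1},{"slide":[20,35,0],"twist":[0,0,0],"grip":1},{"slide":[20,35,0],"twist":[0,0,0],"grip":1},{"slide":[20,35,0],"twist":[0,0,0],"grip":1},{"slide":[20,35,0],"twist":[0,0,0],"grip":1},{"slide":[0,35,0],"twist":[0,0,0],"grip":1},{"slide":[0,35,0],"twist":[0,0,0],"grip":1},{"slide":[0,0,0],"twist":[0,0,0],"grip":1},{"slide":[0,0,0],"twist":[0,0,0],"grip":1}]' 40
python3 - <<'E'
from h import *
s=get_state();print(s["tcp_pos"],s["qvel"].round(3));C,im=grab("wrist","w2.png")
E
```

```text
time_s: 1.87
tcp_pos: [619.8, -42.3, 324.3]
ee_rot: [0.0, 0.998, 0.065, -0.0]
force: [-0.4, -0.1, 0.0]
opening: 0.1
gripper_force: 0.0
[619.79518639 -42.26552705 324.25129158] [-0.054  0.007 -0.003 -0.007 -0.001 -0.013]
```

View pics/w2.png

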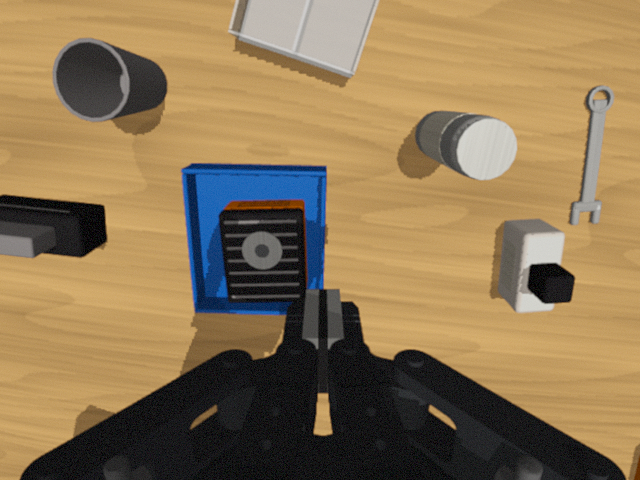

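Run:
```python
from h import *
im=cv2.imread("pics/w2.png")[150:325,170:345]; im=cv2.convertScaleAbs(im,alpha=1.5,beta=10)
cv2.imwrite("pics/c2.png",cv2.resize(im,(592,592),interpolation=cv2.INTER_CUBIC))
C=cam("wrist")
g=cv2.cvtColor(cv2.imread("pics/w2.png"),cv2.COLOR_BGR2HSV)
m=cv2.inRange(g,(105,120,40),(130,255,255)); m[:,:170]=0;m[:,345:]=0
c=max(cv2.findContours(m,0,2)[0],key=cv2.contourArea);a=cv2.approxPolyDP(cv2.convexHull(c),3,True).reshape(-1,2)
print(a.tolist(),cast(C,a,41).round(1)[:,:2].tolist())
```

```text
[[182, 169], [192, 164], [325, 167], [322, 289], [286, 313], [196, 311]] [[608.2, 112.9], [615.2, 101.9], [630.4, -43.8], [482.5, -59.7], [443.4, -19.5], [430.7, 92.9]]
```

View pics/c2.png

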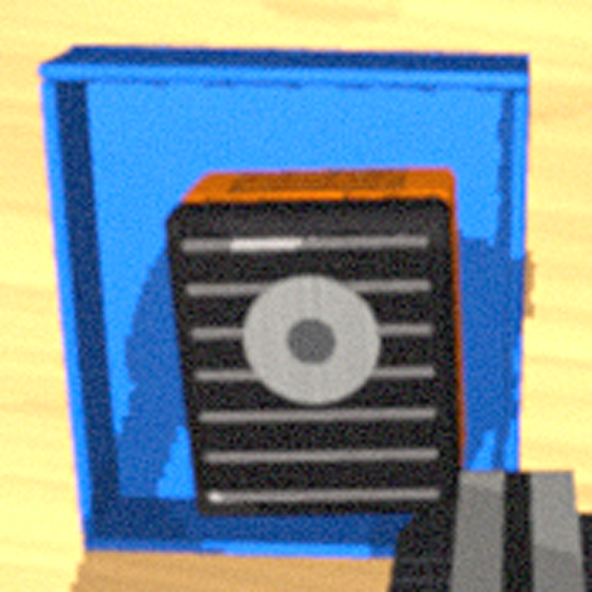

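The crop shows the rim's outer corners at (42,65), (527,75) and (87,550), and the drive lid's corners at (168,208), (450,200) and (203,512).

```bash
cat >> h.py <<'E'
def wcam(tcp,R):
    c=get_calibration("wrist"); M=np.array(c["mount"],float)
    return np.array(c["K"],float),np.array(c["dist"],float),R@M[:3,:3],R@M[:3,3]+np.array(tcp)
E
python3 - <<'E'
from h import *
s=get_state();C=cam("wrist");R=rot(s["ee_rot"])
f=lambda p:np.array(p)/3.383+[170-.4,150-.4]
def seg(a,b): d=b-a; return np.hypot(*d).round(1),np.degrees(np.arctan2(d[1],d[0])).round(1)
t=cast(C,f([[42,65],[527,75],[87,550]]),41)[:,:2]
print("tray",t.round(1).tolist(),seg(t[2],t[0]),seg(t[1],t[0]),"c",((t[1]+t[2])/2).round(1))
d=cast(C,f([[168,208],[450,200],[203,512]]),66)[:,:2]
print("drive",d.round(1).tolist(),seg(d[2],d[0]),seg(d[1],d[0]),"c",((d[1]+d[2])/2).round(1), cast(C,f([[312,340]]),67).round(1))
# flask from w1
C1=wcam([501.4,-322.2,324.2],R)
im=cv2.imread("pics/w1.png");roi=im[75:200,275:355];hsv=cv2.cvtColor(roi,cv2.COLOR_BGR2HSV)
bl=cv2.inRange(hsv,(0,0,0),(180,255,60));c=max(cv2.findContours(bl,0,2)[0],key=cv2.contourArea)
r=cv2.minAreaRect(c);b=cv2.boxPoints(r)+[275,75];w=cast(C1,b,100)[:,:2];print("cap",r,w.round(1).tolist(),w.mean(0))
wh=cv2.inRange(hsv,(0,0,110),(180,60,255));c=max(cv2.findContours(wh,0,2)[0],key=cv2.contourArea)
r=cv2.minAreaRect(c);b=cv2.boxPoints(r)+[275,75];w=cast(C1,b,60)[:,:2];print("body",b.round().tolist(),w.round(1).tolist(),w.mean(0),seg(w[0],w[1]),seg(w[1],w[2]))
E
```

```text
tray [[608.4, 112.9], [625.2, -44.9], [428.8, 93.8]] (np.float64(180.6), np.float64(6.1)) (np.float64(158.6), np.float64(96.1)) c [527.   24.5]
drive [[573.1, 63.2], [587.2, -25.3], [465.6, 46.5]] (np.float64(108.8), np.float64(8.8)) (np.float64(89.6), np.float64(99.1)) c [526.4  10.6] [[534.6  14.   67. ]]
cap ((40.621826171875, 66.70558166503906), (37.119712829589844, 34.768558502197266), 85.91438293457031) [[557.4, -290.1], [563.7, -321.3], [530.5, -328.3], [524.0, -296.3]] [ 543.90998182 -309.01213685]
body [[289.0, 87.0], [338.0, 85.0], [343.0, 186.0], [294.0, 188.0]] [[589.4, -275.9], [597.9, -323.4], [497.8, -343.3], [488.3, -292.3]] [ 543.36999715 -308.73781914] (np.float64(48.2), np.float64(-79.7)) (np.float64(102.1), np.float64(-168.7))
```

```bash
python3 -m pendant '[{"slide":[-15,-6,-30],"twist":[0,0,-1.3],"grip":1},{"slide":[-15,-6,-37],"twist":[0,0,0],"grip":1},{"slide":[-15,-6,-37],"twist":[0,0,0],"grip":1},{"slide":[-15,-6,-37],"twist":[0,0,0],"grip":1},{"slide":[-13,-2,-37],"twist":[0,0,0],"grip":1},{"slide":[-12,0,-37],"twist":[0,0,0],"grip":1},{"slide":[0,0,-37],"twist":[0,0,0],"grip":1},{"slide":[0,0,-12],"twist":[0,0,0],"grip":1},{"slide":[0,0,-12],"twist":[0,0,0],"grip":1},{"slide":[0,0,0],"twist":[0,0,0],"grip":1}]'
```

```text
time_s: 2.75
tcp_pos: [533.3, -70.8, 45.9]
ee_rot: [-0.001, 0.999, 0.052, -0.002]
force: [-0.9, 0.8, 0.1]
opening: 0.1
gripper_force: 0.0
```

```bash
python3 -m pendant '[{"slide":[-0.8,8,2],"twist":[0,0,0],"grip":1},{"slide":[-0.6,6,0],"twist":[0,0,0],"grip":1},{"slide":[-0.6,6,0],"twist":[0,0,0],"grip":1},{"slide":[-0.6,6,0],"twist":[0,0,0],"grip":1},{"slide":[-0.6,6,0],"twist":[0,0,0],"grip":1},{"slide":[-0.6,6,0],"twist":[0,0,0],"grip":1}]'; python3 -m pendant '[{"slide":[-0.6,6,0],"twist":[0,0,0],"grip":1},{"slide":[-0.5,5,0],"twist":[0,0,0],"grip":1},{"slide":[-0.4,4,0],"twist":[0,0,0],"grip":1},{"slide":[-0.3,3,0],"twist":[0,0,0],"grip":1}]'
```

```text
time_s: 3.25
tcp_pos: [531.7, -31.8, 51.2]
ee_rot: [0.001, 0.999, 0.053, 0.001]
force: [0.3, -5.8, 2.7]
opening: 0.1
gripper_force: 2.9
time_s: 3.58
tcp_pos: [529.9, -13.8, 51.2]
ee_rot: [0.001, 0.999, 0.053, 0.001]
force: [0.1, -6.0, 3.7]
opening: 0.0
gripper_force: 3.0
```

```bash
python3 -m pendant '[{"slide":[-0.3,3,0],"twist":[0,0,0],"grip":1},{"slide":[-0.2,2,0],"twist":[0,0,0],"grip":1}]'; python3 -m pendant '[{"slide":[-0.2,1.5,0],"twist":[0,0,0],"grip":1},{"slide":[0,0,0],"twist":[0,0,0],"grip":1}]';python3 -m pendant '[{"slide":[-0.2,1.5,0],"twist":[0,0,0],"grip":1},{"slide":[0,0,0],"twist":[0,0,0],"grip":1}]'
```

```text
time_s: 3.75
tcp_pos: [529.4, -8.9, 51.2]
ee_rot: [0.001, 0.999, 0.053, 0.001]
force: [0.4, -6.2, 3.1]
opening: -0.0
gripper_force: 3.0
time_s: 3.92
tcp_pos: [529.2, -7.4, 51.3]
ee_rot: [0.001, 0.999, 0.053, 0.001]
force: [-0.1, -4.5, 3.3]
opening: -0.1
gripper_force: 2.4
time_s: 4.08
tcp_pos: [528.6, -6.9, 51.3]
ee_rot: [0.002, 0.999, 0.053, 0.001]
force: [-2.5, -12.0, 5.3]
opening: -0.0
gripper_force: 5.5
```

```bash
python3 -m pendant '[{"slide":[-0.2,1.5,0],"twist":[0,0,0],"grip":1},{"slide":[0,0,0],"twist":[0,0,0],"grip":1}]'; python3 -m pendant '[{"slide":[-0.2,1.5,0],"twist":[0,0,0],"grip":1},{"slide":[0,0,0],"twist":[0,0,0],"grip":1}]'
```

```text
time_s: 4.25
tcp_pos: [528.1, -6.4, 51.3]
ee_rot: [0.003, 0.999, 0.054, -0.0]
force: [-5.9, -17.4, 5.5]
opening: -0.2
gripper_force: 8.8
time_s: 4.42
tcp_pos: [527.6, -6.0, 51.4]
ee_rot: [0.003, 0.999, 0.054, -0.001]
force: [-8.0, -24.8, 6.9]
opening: -0.3
gripper_force: 12.2
```

```bash
python3 -m pendant '[{"slide":[1,-12,0],"twist":[0,0,0],"grip":1},{"slide":[0,-6,25],"twist":[0,0,0],"grip":1},{"slide":[-10,8,25],"twist":[0,0,0],"grip":1},{"slide":[-28,19,0],"twist":[0,0,0],"grip":1},{"slide":[-28,19,0],"twist":[0,0,0],"grip":1},{"slide":[-28,19,0],"twist":[0,0,0],"grip":1},{"slide":[0,0,-20],"twist":[0,0,0],"grip":1},{"slide":[0,0,-20],"twist":[0,0,0],"grip":1},{"slide":[0,0,-10],"twist":[0,0,0],"grip":1},{"slide":[0,0,0],"twist":[0,0,0],"grip":1}]'
```

```text
time_s: 5.25
tcp_pos: [433.7, 45.0, 49.0]
ee_rot: [-0.001, 0.999, 0.053, -0.002]
force: [-0.9, -0.0, 0.6]
opening: -0.1
gripper_force: 0.0
```

```bash
python3 -m pendant '[{"slide":[8,0.8,0],"twist":[0,0,0],"grip":1},{"slide":[6,0.6,0],"twist":[0,0,0],"grip":1},{"slide":[6,0.6,0],"twist":[0,0,0],"grip":1},{"slide":[6,0.6,0],"twist":[0,0,0],"grip":1},{"slide":[6,0.6,0],"twist":[0,0,0],"grip":1},{"slide":[6,0.6,0],"twist":[0,0,0],"grip":1}]'; python3 -m pendant '[{"slide":[5,0.5,0],"twist":[0,0,0],"grip":1},{"slide":[4,0.4,0],"twist":[0,0,0],"grip":1},{"slide":[2,0.2,0],"twist":[0,0,0],"grip":1}]'; python3 -m pendant '[{"slide":[2,0.2,0],"twist":[0,0,0],"grip":1},{"slide":[2,0.2,0],"twist":[0,0,0],"grip":1},{"slide":[0,0,0],"twist":[0,0,0],"grip":1}]'
```

```text
time_s: 5.75
tcp_pos: [472.7, 48.3, 50.8]
ee_rot: [-0.0, 0.999, 0.053, -0.001]
force: [-7.9, -0.3, 6.1]
opening: -0.1
gripper_force: 3.5
time_s: 6.0
tcp_pos: [484.0, 49.3, 50.7]
ee_rot: [-0.0, 0.999, 0.053, -0.001]
force: [-7.6, -0.8, 4.9]
opening: 0.1
gripper_force: 3.9
time_s: 6.25
tcp_pos: [488.0, 49.7, 50.7]
ee_rot: [-0.0, 0.999, 0.053, -0.001]
force: [-4.3, 0.1, 3.0]
opening: -0.0
gripper_force: 2.1
```

```bash
python3 -m pendant '[{"slide":[1.5,0.2,0],"twist":[0,0,0],"grip":1},{"slide":[1.5,0.2,0],"twist":[0,0,0],"grip":1},{"slide":[0,0,0],"twist":[0,0,0],"grip":1}]'; python3 -m pendant '[{"slide":[1.5,0.2,0],"twist":[0,0,0],"grip":1},{"slide":[0,0,0],"twist":[0,0,0],"grip":1}]'; python3 -m pendant '[{"slide":[1.5,0.2,0],"twist":[0,0,0],"grip":1},{"slide":[0,0,0],"twist":[0,0,0],"grip":1}]'
```

```text
time_s: 6.5
tcp_pos: [488.5, 49.9, 50.5]
ee_rot: [0.0, 0.999, 0.053, -0.004]
force: [-18.2, -4.8, 14.3]
opening: -0.2
gripper_force: 9.3
time_s: 6.67
tcp_pos: [488.5, 50.0, 50.3]
ee_rot: [-0.0, 0.999, 0.053, -0.006]
force: [-24.3, -6.2, 19.6]
opening: 0.1
gripper_force: 13.1
time_s: 6.83
tcp_pos: [488.5, 50.1, 50.3]
ee_rot: [0.0, 0.999, 0.054, -0.008]
force: [-33.8, -8.6, 25.7]
opening: -0.1
gripper_force: 17.5
```

```bash
python3 -m pendant '[{"slide":[-16,-1.6,0],"twist":[0,0,0],"grip":1},{"slide":[-6,0,25],"twist":[0,0,0],"grip":0.5},{"slide":[10,10,38],"twist":[0,0,0],"grip":0},{"slide":[18,15,36],"twist":[0,0,0],"grip":0},{"slide":[18,15,36],"twist":[0,0,0],"grip":0},{"slide":[18,15,36],"twist":[0,0,0],"grip":0},{"slide":[18,15,36],"twist":[0,0,0],"grip":0},{"slide":[18,15,36],"twist":[0,0,0],"grip":0},{"slide":[18,15,30],"twist":[0,0,0],"grip":0},{"slide":[18,0,0],"twist":[0,0,0],"grip":0}]';  python3 -m pendant '[{"slide":[20,0,0],"twist":[0,0,0],"grip":0},{"slide":[0,0,0],"twist":[0,0,0],"grip":0},{"slide":[0,0,0],"twist":[0,0,0],"grip":0}]'
python3 - <<'E'
from h import *
s=get_state();print(s["joint_pos"].round(2),s["tcp_pos"],s["ee_rot"]);C,im=grab("wrist","w3.png")
im=cv2.convertScaleAbs(im[0:400,0:600],alpha=1.5,beta=10)
cv2.imwrite("pics/c3.png",cv2.resize(im,None,fx=1.3333,fy=1.3333,interpolation=cv2.INTER_CUBIC))
E
```

```text
time_s: 7.67
tcp_pos: [607.0, 149.3, 325.6]
ee_rot: [-0.0, 0.999, 0.054, 0.006]
force: [0.8, 0.7, -0.2]
opening: 85.6
gripper_force: 0.0
time_s: 7.92
tcp_pos: [625.7, 146.6, 317.4]
ee_rot: [-0.0, 0.999, 0.053, -0.0]
force: [-0.1, -0.3, -0.2]
opening: 85.5
gripper_force: 0.0
[0.05 0.56 0.92 0.   1.67 1.51] [625.68166453 146.60779844 317.37694804] [-5.49361548e-05  9.98608842e-01  5.27290238e-02 -1.65468111e-04]
```

View pics/c3.png

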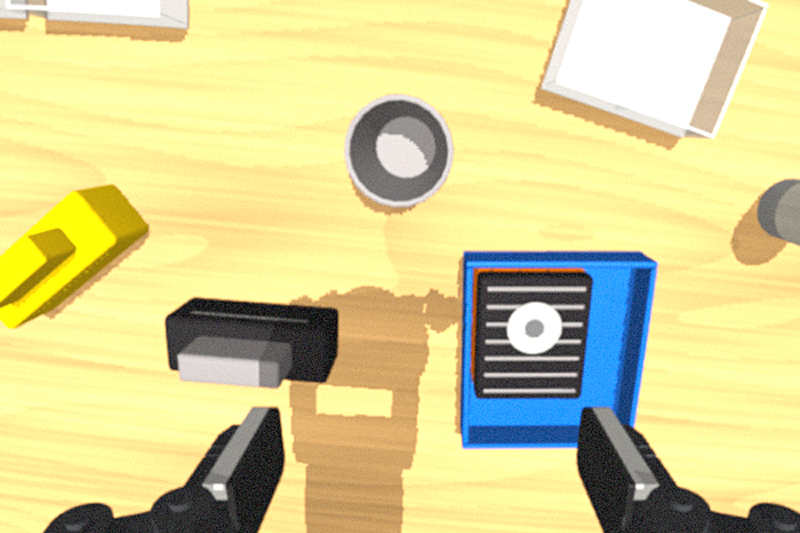

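The drive unit now sits square in the far left corner, with its lid at (477,272) to (590,397) inside the rim at (463,265) to (656,445). The battery is at (252,340), its rib top at roughly (230,372), and the yellow look-alike is off to the left.

Run:
```python
from h import *
C=cam("wrist");f=lambda p:np.array(p)/1.3333-.1
t=cast(C,f([[463,266],[656,265],[463,446]]),41)[:,:2];print("tray",t.round(1).tolist(),((t[1]+t[2])/2).round(1))
d=cast(C,f([[477,272],[590,272],[478,397],[580,397]]),66)[:,:2]
Cn=np.array([527.3,24.5]);a=np.radians(6.1);E=np.array([[np.cos(a),np.sin(a)],[-np.sin(a),np.cos(a)]])
print("lid local",((d-Cn)@E.T).round(1).tolist(),"tray local",((t-Cn)@E.T).round(1).tolist())
e=d-d[[2,3,0,1]];print("yaw",np.degrees(np.arctan2(e[:2,1],e[:2,0])))
im=cv2.imread("pics/w3.png");g=cv2.cvtColor(im,cv2.COLOR_BGR2HSV)
roi=g[215:300,115:265];v=roi[:,:,2]; print(v[::6,::8])
for lo,hi in((95,190),):
    m=cv2.inRange(roi,(0,0,lo),(180,60,hi));c=max(cv2.findContours(m,0,2)[0],key=cv2.contourArea)
    r=cv2.minAreaRect(c);b=cv2.boxPoints(r)+[115,215];w=cast(C,b,100)[:,:2];print(r,b.round().tolist(),w.round(1).tolist(),w.mean(0))
m=cv2.inRange(roi,(0,0,0),(180,255,45));c=max(cv2.findContours(m,0,2)[0],key=cv2.contourArea)
h=cv2.approxPolyDP(cv2.convexHull(c),3,True).reshape(-1,2)+[115,215];print(h.tolist(),cast(C,h,60)[:,:2].round(1).tolist())
```

```text
tray [[603.7, 118.3], [622.3, -43.0], [430.8, 96.0]] [526.6  26.5]
lid local [[87.4, 75.6], [87.7, -13.6], [-22.7, 71.5], [-23.0, -16.2]] tray local [[85.9, 85.1], [87.3, -77.2], [-88.4, 81.4]]
yaw [8.25055189 7.43545628]
[[194 194 199 198 200 204 202 206 206 203 205 205 206 209 211 210 206 207
  205]
 [201 199 200 199 200 203 204 205 206 207 209 208 207 208 176 202 165 130
  134]
 [195 195 193  84   1  20  25  13  14  47  73 131 160 129 131 133 128 131
  132]
 [201 206  74  20  53  31  25   2   9  22  32   1  19  13  31   1  17  22
  137]
 [211 177  35  35  10  16   1  26   9  36  36  60  59  40  18  12  22   6
  143]
 [198 172  34  46  44  36  38  41  28  38  26  30  23  14   6  14  18  20
  149]
 [192 185  40  36  35  46  34  41  42  38  37  24  17  10  30  31  31  13
  153]
 [199 195  38  44  68  67  66  67  66  65  69  57  56  28  36  29  17   5
  137]
 [205 206  39  73  69  69  71  72  64  77  67  52  56  29  22  31  22  21
  132]
 [196 197  34 143 142 139 131 125 111  91  59  54  45  25  33  18  17  73
  131]
 [206 209  25 141 146 142 141 144 144 146  92  94  45  34  27  25   7 136
  132]
 [187 189 187 142 143 140 139 139 145 144  94  86  51  32  17  16  10 136
  132]
 [200 197 198 198 188 176 155 140 142 137  87  91 161 142 138 137 129 137
  133]
 [199 205 207 207 204 204 203 199 199 198 199 200 199 135 137 133 199 200
  200]
 [212 210 206 204 201 197 199 203 209 207 206 207 205 138 139 136 201 201
  200]]
((49.527587890625, 62.16897201538086), (64.69243621826172, 19.847871780395508), 4.763641834259033) [[131.0, 284.0], [133.0, 265.0], [198.0, 270.0], [196.0, 290.0]] [[504.0, 335.8], [527.1, 332.7], [528.7, 265.7], [505.8, 267.5]] [516.40162644 300.42977057]
[[125, 238], [145, 224], [252, 233], [252, 263], [241, 286], [129, 276]] [[538.7, 359.8], [557.7, 336.3], [559.9, 218.3], [524.3, 216.6], [494.2, 227.8], [492.0, 358.0]]
```

```bash
python3 -m pendant '[{"slide":[-11,14.6,-8],"twist":[0,0,7.1],"grip":0},{"slide":[-11,14.6,-8],"twist":[0,0,7.1],"grip":0},{"slide":[-11,14.6,-8],"twist":[0,0,7.1],"grip":0},{"slide":[-11,14.6,-8],"twist":[0,0,7.1],"grip":0},{"slide":[-11,14.6,-8],"twist":[0,0,7.1],"grip":0},{"slide":[-11,14.6,-8],"twist":[0,0,7.1],"grip":0},{"slide":[-11,14.6,-8],"twist":[0,0,7.1],"grip":0},{"slide":[-11,14.6,-8],"twist":[0,0,7.1],"grip":0},{"slide":[-11,14.6,-8],"twist":[0,0,7.1],"grip":0},{"slide":[-11,14.6,-8],"twist":[0,0,7.1],"grip":0}]';  python3 -m pendant '[{"slide":[0,0,0],"twist":[0,0,7.1],"grip":0},{"slide":[0,0,0],"twist":[0,0,7.1],"grip":0},{"slide":[0,0,0],"twist":[0,0,0],"grip":0},{"slide":[0,0,0],"twist":[0,0,0],"grip":0}]'
python3 - <<'E'
from h import *
s=get_state();print(s["joint_pos"].round(2),s["tcp_pos"],s["ee_rot"]);C,im=grab("wrist","w4.png")
cv2.imwrite("pics/c4.png",cv2.convertScaleAbs(im,alpha=1.5,beta=10))
E
```

```text
time_s: 8.8
tcp_pos: [513.9, 293.1, 238.4]
ee_rot: [0.0, 0.78, 0.625, 0.001]
force: [-0.1, -0.4, -0.1]
opening: 85.3
gripper_force: 0.0
time_s: 9.13
tcp_pos: [514.8, 292.5, 238.6]
ee_rot: [0.0, 0.701, 0.713, 0.0]
force: [-0.2, -0.6, -0.0]
opening: 85.6
gripper_force: 0.0
[0.32 0.46 1.27 0.   1.41 0.3 ] [514.79345587 292.47294821 238.55714299] [1.70576793e-04 7.00680694e-01 7.13474864e-01 3.92961458e-04]
```

View pics/c4.png

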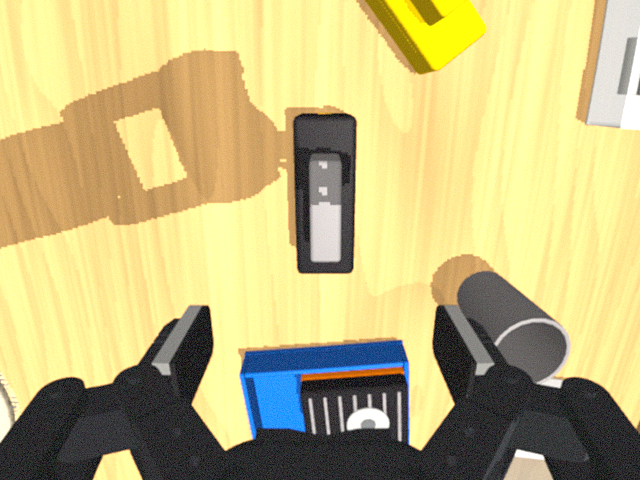

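The battery is below the open fingers, with its rib top at (309..342, 153..263) and the block at (295..356, 114..272).

Run:
```python
from h import *
C=cam("wrist")
r=cast(C,[[309,153],[342,153],[342,263],[311,263]],100)[:,:2];b=cast(C,[[294,114],[356,114],[353,272],[298,272]],60)[:,:2]
for w in (r,b): 
    e=(w[0]+w[1]-w[2]-w[3])/2; print(w.round(1).tolist(),w.mean(0).round(1),"yaw",np.degrees(np.arctan2(e[1],e[0])).round(1)-90, np.hypot(*e).round(1))
```

```text
[[504.5, 338.6], [528.1, 339.0], [531.0, 253.7], [506.7, 253.2]] [517.6 296.1] yaw 1.7000000000000028 85.4
[[491.0, 364.0], [540.2, 364.9], [543.7, 227.7], [494.1, 226.8]] [517.3 295.8] yaw 1.4000000000000057 137.3
```

```bash
python3 -m pendant '[{"slide":[2.6,2.5,-36],"twist":[0,0,0.5],"grip":0},{"slide":[0,0,-38],"twist":[0,0,0],"grip":0},{"slide":[0,0,-38],"twist":[0,0,0],"grip":0},{"slide":[0,0,-30],"twist":[0,0,0],"grip":0},{"slide":[0,0,-20],"twist":[0,0,0],"grip":0},{"slide":[0,0,-10],"twist":[0,0,0],"grip":0},{"slide":[0,0,0],"twist":[0,0,0],"grip":1},{"slide":[0,0,0],"twist":[0,0,0],"grip":1},{"slide":[0,0,0],"twist":[0,0,0],"grip":1},{"slide":[0,0,0],"twist":[0,0,0],"grip":1}]' 80; python3 -m pendant '[{"slide":[0,0,0],"twist":[0,0,0],"grip":1},{"slide":[0,0,0],"twist":[0,0,0],"grip":1}]'
```

```text
time_s: 10.02
tcp_pos: [518.6, 295.3, 67.6]
ee_rot: [0.001, 0.696, 0.718, 0.001]
force: [-0.4, -0.4, 0.2]
opening: 38.8
gripper_force: 0.0
time_s: 10.18
tcp_pos: [518.2, 295.2, 67.2]
ee_rot: [0.0, 0.696, 0.718, 0.001]
force: [-3.1, 0.2, 7.6]
opening: 23.2
gripper_force: 78.3
```

```bash
python3 -m pendant '[{"slide":[0,0,10],"twist":[0,0,0],"grip":1},{"slide":[0,0,20],"twist":[0,0,0],"grip":1},{"slide":[0,0,30],"twist":[0,0,0],"grip":1},{"slide":[0,0,30],"twist":[0,0,1],"grip":1},{"slide":[-5,-15,10],"twist":[0,0,1],"grip":1},{"slide":[-5,-25,0],"twist":[0,0,1],"grip":1},{"slide":[-5,-30,0],"twist":[0,0,1],"grip":1},{"slide":[-5,-30,0],"twist":[0,0,1],"grip":1},{"slide":[-5,-30,0],"twist":[0,0,0],"grip":1},{"slide":[-5,-30,0],"twist":[0,0,0],"grip":1}]'; python3 -m pendant '[{"slide":[-5,-30,0],"twist":[0,0,0],"grip":1},{"slide":[-5,-30,0],"twist":[0,0,0],"grip":1},{"slide":[-4,-25,0],"twist":[0,0,0],"grip":1},{"slide":[-2,-15,0],"twist":[0,0,0],"grip":1},{"slide":[0,-10,0],"twist":[0,0,0],"grip":1},{"slide":[0,0,0],"twist":[0,0,0],"grip":1},{"slide":[0,0,0],"twist":[0,0,0],"grip":1}]'
python3 - <<'E'
from h import *
s=get_state();q=s["ee_rot"];print("yaw",np.degrees(2*np.arctan2(q[2],q[1])),s["opening"])
for n in("wrist","side","scene"): grab(n,n+"5.png")
E
```

```text
time_s: 11.02
tcp_pos: [486.8, 133.8, 165.9]
ee_rot: [-0.0, 0.664, 0.748, -0.0]
force: [0.6, 0.2, -6.2]
opening: 22.9
gripper_force: 79.4
time_s: 11.6
tcp_pos: [471.8, 25.2, 166.0]
ee_rot: [-0.0, 0.664, 0.747, 0.0]
force: [-0.6, 0.6, -6.4]
opening: 23.1
gripper_force: 79.5
yaw 96.71236659658088 23.09139646410144
```

Run:
```python
from h import *
w=cv2.imread("pics/wrist5.png");s=cv2.imread("pics/side5.png")[170:330,200:370];s=cv2.resize(s,None,fx=2.35,fy=2.35,interpolation=cv2.INTER_CUBIC)
o=np.zeros((600,800,3),np.uint8);w=w[80:460,120:520];o[:380,:400]=w;o[:s.shape[0],400:400+s.shape[1]]=s[:,:400]
cv2.imwrite("pics/c5.png",cv2.convertScaleAbs(o[:400],alpha=1.4,beta=10))
```

```text
(no output)
```

View pics/c5.png

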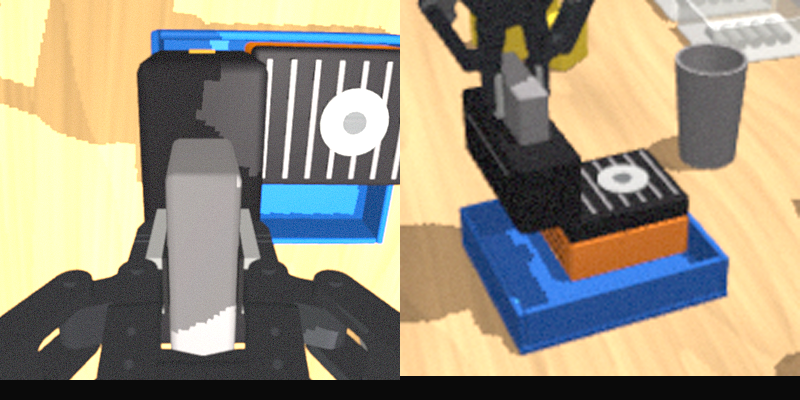

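The battery hangs upright over the tray's near strip. Its top end corners are at crop (140,60) and (265,60), and the tray's rim corner is at (152,32).

Run:
```python
from h import *
C=cam("wrist");o=[120,80]
print(cast(C,np.array([[138,60],[266,60]])+o,158.8).round(1),cast(C,np.array([[152,32],[252,30]])+o,41).round(1))
print(get_state()["tcp_pos"])
a=np.radians(6.5);ex=np.array([np.cos(a),np.sin(a)]);ey=np.array([-ex[1],ex[0]])
print("expected corner",np.array([527,25.2])-91*ex+81*ey, "target",np.array([527,25.2])-55*ex)
```

```text
[[439.5  91.  158.8]
 [487.6  96.8 158.8]] [[429.7  96.6  41. ]
 [495.2 105.8  41. ]]
[471.79953908  25.90642129 165.87268258]
expected corner [427.41550082  95.37782786] target [472.35354794  18.97382324]
```

```bash
python3 -m pendant '[{"slide":[1.2,-5,-10],"twist":[0,0,0],"grip":1},{"slide":[0,0,-20],"twist":[0,0,0],"grip":1},{"slide":[0,0,-16],"twist":[0,0,0],"grip":1},{"slide":[0,0,-8],"twist":[0,0,0],"grip":1},{"slide":[0,0,-5],"twist":[0,0,0],"grip":1}]'; python3 -m pendant '[{"slide":[0,0,-6],"twist":[0,0,0],"grip":1},{"slide":[0,0,-6],"twist":[0,0,0],"grip":1}]'; python3 -m pendant '[{"slide":[0,0,-6],"twist":[0,0,0],"grip":1},{"slide":[0,0,-5],"twist":[0,0,0],"grip":1}]'
```

```text
time_s: 12.17
tcp_pos: [472.5, 20.3, 105.5]
ee_rot: [-0.001, 0.664, 0.748, -0.001]
force: [-0.1, 1.0, -5.7]
opening: 22.8
gripper_force: 79.4
time_s: 12.33
tcp_pos: [473.5, 20.0, 94.9]
ee_rot: [0.001, 0.664, 0.748, 0.0]
force: [0.4, -0.6, -6.3]
opening: 23.2
gripper_force: 79.4
time_s: 12.5
tcp_pos: [473.1, 20.0, 83.6]
ee_rot: [0.0, 0.664, 0.748, 0.0]
force: [-0.8, 0.1, -6.5]
opening: 22.7
gripper_force: 79.4
```

```bash
python3 -m pendant '[{"slide":[0,0,-5],"twist":[0,0,0],"grip":1},{"slide":[0,0,-3],"twist":[0,0,0],"grip":1}]'; python3 -m pendant '[{"slide":[0,0,-1.5],"twist":[0,0,0],"grip":1},{"slide":[0,0,-1],"twist":[0,0,0],"grip":1},{"slide":[0,0,0],"twist":[0,0,0],"grip":1}]'
```

```text
time_s: 12.67
tcp_pos: [472.9, 20.1, 75.4]
ee_rot: [-0.0, 0.664, 0.748, -0.0]
force: [-0.0, 0.8, -6.3]
opening: 22.9
gripper_force: 79.4
time_s: 12.92
tcp_pos: [473.1, 20.0, 73.4]
ee_rot: [0.0, 0.664, 0.747, 0.0]
force: [-1.0, 0.1, -6.1]
opening: 22.4
gripper_force: 79.7
```

```bash
python3 -m pendant '[{"slide":[0,0,-1],"twist":[0,0,0],"grip":1},{"slide":[0,0,0],"twist":[0,0,0],"grip":1}]'; python3 -m pendant '[{"slide":[0,0,-1],"twist":[0,0,0],"grip":1},{"slide":[0,0,0],"twist":[0,0,0],"grip":1}]'
```

```text
time_s: 13.08
tcp_pos: [473.2, 20.0, 73.2]
ee_rot: [0.0, 0.664, 0.748, 0.0]
force: [-3.5, 0.8, 2.3]
opening: 23.0
gripper_force: 80.4
time_s: 13.25
tcp_pos: [473.3, 20.0, 73.2]
ee_rot: [0.0, 0.664, 0.748, 0.0]
force: [-7.6, 0.7, 16.3]
opening: 22.7
gripper_force: 82.3
```

```bash
python3 -m pendant '[{"slide":[0,0,1.5],"twist":[0,0,0],"grip":1},{"slide":[0,0,0],"twist":[0,0,0],"grip":0.5},{"slide":[0,0,0],"twist":[0,0,0],"grip":0.5},{"slide":[0,0,0],"twist":[0,0,0],"grip":0.5},{"slide":[0,0,10],"twist":[0,0,0],"grip":0.5},{"slide":[0,0,25],"twist":[0,0,0],"grip":0.5},{"slide":[0,0,40],"twist":[0,0,0],"grip":0},{"slide":[0,0,40],"twist":[0,0,0],"grip":0},{"slide":[8,-35,40],"twist":[0,0,1],"grip":0},{"slide":[8,-38,5],"twist":[0,0,1],"grip":0}]'; python3 -m pendant '[{"slide":[8,-38,0],"twist":[0,0,1],"grip":0},{"slide":[8,-38,0],"twist":[0,0,1],"grip":0},{"slide":[8,-38,0],"twist":[0,0,0],"grip":0},{"slide":[8,-38,0],"twist":[0,0,0],"grip":0},{"slide":[8,-38,0],"twist":[0,0,0],"grip":0},{"slide":[8,-35,0],"twist":[0,0,0],"grip":0},{"slide":[7,-28,0],"twist":[0,0,0],"grip":0},{"slide":[0,0,0],"twist":[0,0,0],"grip":0},{"slide":[0,0,0],"twist":[0,0,0],"grip":0}]'
cat > fl.py <<'E'
from h import *
C,im=grab("wrist","w6.png");hsv=cv2.cvtColor(im,cv2.COLOR_BGR2HSV)
wh=cv2.inRange(hsv,(0,0,100),(180,50,255)); wh[:,:180]=0;wh[:,460:]=0;wh[330:]=0
n,l,st,ce=cv2.connectedComponentsWithStats(wh);i=1+np.argmax(st[1:,4]);print(st[i],ce[i])
x,y,w,h,_=st[i]
hull=cv2.convexHull(np.argwhere(l==i)[:,::-1].astype(np.int32));m=np.zeros_like(wh);cv2.fillPoly(m,[hull],255)
bl=cv2.bitwise_and(cv2.inRange(hsv,(0,0,0),(180,255,70)),m);c=max(cv2.findContours(bl,0,2)[0],key=cv2.contourArea)
for nm,cc,z in(("cap",c,100),("body",hull,60)):
    r=cv2.minAreaRect(cc);b=cv2.boxPoints(r);w=cast(C,b,z)[:,:2];e=w[1]-w[0];f=w[2]-w[1]
    print(nm,b.round().tolist(),w.round(1).tolist(),w.mean(0).round(1),np.hypot(*e).round(1),np.hypot(*f).round(1),np.degrees([np.arctan2(e[1],e[0]),np.arctan2(f[1],f[0])]).round(1))
s=get_state();q=s["ee_rot"];print(s["tcp_pos"],"yaw",np.degrees(2*np.arctan2(q[2],q[1])))
E
python3 fl.py
```

```text
time_s: 14.08
tcp_pos: [488.9, -44.6, 230.7]
ee_rot: [0.005, 0.649, 0.761, 0.002]
force: [0.0, -0.2, -0.1]
opening: 85.1
gripper_force: 0.0
time_s: 14.83
tcp_pos: [542.0, -299.1, 223.9]
ee_rot: [-0.0, 0.638, 0.77, 0.0]
force: [-0.2, 0.3, 0.3]
opening: 85.3
gripper_force: 0.0
[ 259  179  126   66 5245] [321.98360343 211.29113441]
cap [[299.0, 200.0], [343.0, 200.0], [343.0, 244.0], [299.0, 244.0]] [[523.0, -287.0], [553.4, -281.2], [560.1, -313.6], [528.5, -319.6]] [ 541.3 -300.4] 31.0 33.1 [ 10.7 -78.3]
body [[259.0, 180.0], [384.0, 179.0], [385.0, 243.0], [259.0, 244.0]] [[488.1, -287.4], [585.9, -267.7], [599.2, -320.6], [496.1, -341.5]] [ 542.3 -304.3] 99.8 54.6 [ 11.4 -75.8]
[ 542.09929856 -297.93998062  224.2490325 ] yaw 100.72675838611876
```

Run:
```python
from h import *
im=cv2.imread("pics/w6.png");v=im.max(2);print(v[170:270:2,321].tolist());print(v[170:270:2,280].tolist());print(v[250,285:360:2].tolist(),v[235,285:360:2].tolist())
C=cam("wrist")
print(cast(C,[[321,y] for y in(244,248,252,256,260)],100)[:,:2].round(1).tolist())
```

```text
[113, 109, 111, 101, 95, 97, 97, 100, 97, 123, 141, 138, 136, 136, 133, 52, 4, 13, 23, 4, 34, 23, 17, 28, 44, 31, 41, 42, 31, 26, 34, 31, 27, 24, 38, 32, 25, 31, 38, 28, 27, 30, 105, 168, 167, 163, 168, 168, 168, 166]
[113, 113, 111, 102, 95, 101, 94, 101, 96, 116, 169, 188, 190, 189, 190, 189, 188, 190, 190, 192, 188, 189, 188, 190, 189, 190, 189, 192, 190, 187, 188, 188, 186, 188, 188, 189, 184, 168, 176, 176, 180, 179, 182, 179, 174, 177, 178, 178, 182, 182]
[192, 188, 186, 186, 184, 183, 186, 135, 11, 26, 31, 33, 34, 28, 35, 26, 32, 37, 27, 38, 29, 34, 35, 37, 32, 29, 33, 32, 22, 61, 172, 176, 182, 182, 175, 180, 179, 178] [187, 189, 189, 188, 189, 188, 190, 59, 33, 26, 29, 23, 34, 25, 34, 35, 32, 36, 31, 42, 40, 39, 41, 28, 37, 38, 32, 39, 38, 29, 186, 189, 189, 189, 187, 191, 190, 190]
[[544.5, -315.6], [545.1, -318.6], [545.7, -321.7], [546.3, -324.9], [546.9, -328.0]]
```

```bash
python3 -m pendant '[{"slide":[0.7,-8.3,-30],"twist":[0,0,0.3],"grip":0},{"slide":[0,0,-38],"twist":[0,0,0],"grip":0},{"slide":[0,0,-35],"twist":[0,0,0],"grip":0},{"slide":[0,0,-27],"twist":[0,0,0],"grip":0},{"slide":[0,0,-18],"twist":[0,0,0],"grip":0},{"slide":[0,0,-9],"twist":[0,0,0],"grip":0},{"slide":[0,0,0],"twist":[0,0,0],"grip":1},{"slide":[0,0,0],"twist":[0,0,0],"grip":1},{"slide":[0,0,0],"twist":[0,0,0],"grip":1},{"slide":[0,0,0],"twist":[0,0,0],"grip":1}]' 60; python3 -m pendant '[{"slide":[0,0,0],"twist":[0,0,0],"grip":1},{"slide":[0,0,0],"twist":[0,0,0],"grip":1}]'
```

```text
time_s: 15.72
tcp_pos: [543.5, -306.7, 68.6]
ee_rot: [0.001, 0.636, 0.772, -0.0]
force: [-0.0, 0.5, 0.3]
opening: 38.8
gripper_force: 0.0
time_s: 15.88
tcp_pos: [543.4, -306.8, 68.5]
ee_rot: [0.001, 0.636, 0.772, 0.0]
force: [-2.0, 1.3, 6.8]
opening: 33.3
gripper_force: 61.3
```

```bash
python3 -m pendant '[{"slide":[0,0,10],"twist":[0,0,0],"grip":1},{"slide":[0,0,25],"twist":[0,0,0],"grip":1},{"slide":[0,0,35],"twist":[0,0,0],"grip":1},{"slide":[0,10,30],"twist":[0,0,-1.1],"grip":1},{"slide":[2,25,5],"twist":[0,0,-1.1],"grip":1},{"slide":[2,35,0],"twist":[0,0,-1.1],"grip":1},{"slide":[2,35,0],"twist":[0,0,-1.1],"grip":1},{"slide":[2,35,0],"twist":[0,0,0],"grip":1},{"slide":[2,35,0],"twist":[0,0,0],"grip":1},{"slide":[2,35,0],"twist":[0,0,0],"grip":1}]'; python3 -m pendant '[{"slide":[2,30,0],"twist":[0,0,0],"grip":1},{"slide":[2,25,0],"twist":[0,0,0],"grip":1},{"slide":[2,15,0],"twist":[0,0,0],"grip":1},{"slide":[0,8,0],"twist":[0,0,0],"grip":1},{"slide":[0,0,0],"twist":[0,0,0],"grip":1},{"slide":[0,0,0],"twist":[0,0,0],"grip":1}]'
python3 - <<'E'
from h import *
s=get_state();q=s["ee_rot"];print("yaw",np.degrees(2*np.arctan2(q[2],q[1])),s["tcp_pos"])
for n in("wrist","side","scene"): grab(n,n+"7.png")
w=cv2.imread("pics/wrist7.png");a=cv2.imread("pics/side7.png")[170:340,200:380];a=cv2.resize(a,None,fx=2,fy=2,interpolation=cv2.INTER_CUBIC)
o=np.zeros((480,800,3),np.uint8);o[:,:440]=w[:,100:540];o[:340,440:]=a
cv2.imwrite("pics/c7.png",cv2.convertScaleAbs(o,alpha=1.4,beta=10))
E
```

```text
time_s: 16.72
tcp_pos: [554.5, -94.7, 172.4]
ee_rot: [-0.0, 0.665, 0.747, -0.0]
force: [1.0, 0.7, -3.5]
opening: 33.3
gripper_force: 60.5
time_s: 17.22
tcp_pos: [560.8, -18.9, 172.1]
ee_rot: [0.0, 0.665, 0.747, -0.0]
force: [0.1, -0.7, -2.8]
opening: 33.4
gripper_force: 60.5
yaw 96.65488551302246 [560.80617883 -18.90740113 172.07392762]
```

View pics/c7.png

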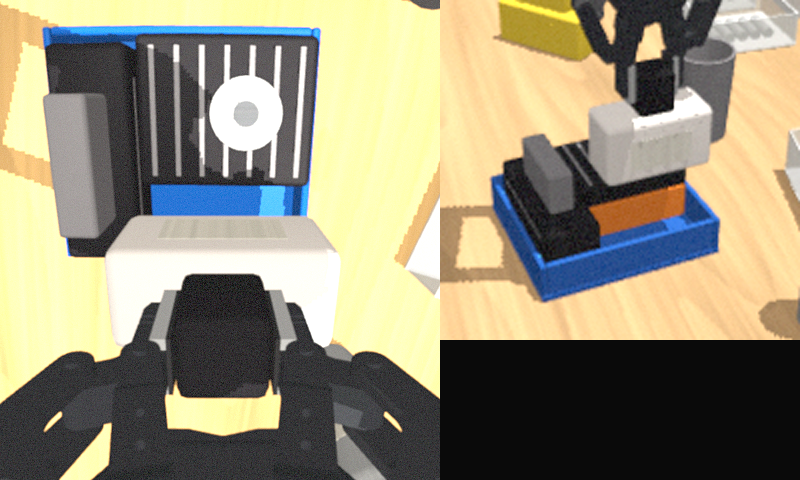

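The battery is seated in the near strip, the drive unit is square in its corner (lid edge along y≈183), and the flask hangs upright over the free strip with its top edge at about y≈252.

Run:
```python
from h import *
C=cam("wrist");o=np.array([100,0])
L=lambda P:((P[:,:2]-[527.6,25.8])@np.array([[.9936,-.1132],[.1132,.9936]])).round(1).tolist()
print("lid",L(cast(C,np.array([[138,38],[320,38],[140,184],[307,183]])+o,66)))
print("rim",L(cast(C,np.array([[45,30],[319,30]])+o,41)))
print("batt top z66 right edge",L(cast(C,np.array([[136,45],[136,245]])+o,66)))
print("flask ends z163",L(cast(C,np.array([[108,256],[338,256]])+o,163.6)), "flask base front z103", L(cast(C,np.array([[115,220],[330,220]])+o,103.6)))
print("tcp",L(np.array([get_state()["tcp_pos"]])))
```

```text
lid [[-22.0, 69.3], [85.1, 69.7], [-25.7, -18.2], [82.8, -17.3]]
rim [[-87.9, 79.0], [89.8, 78.0]]
batt top z66 right edge [[-23.4, 65.5], [-31.2, -60.7]]
flask ends z163 [[-20.2, -28.4], [76.7, -28.2]] flask base front z103 [[-33.3, -31.1], [89.2, -30.8]]
tcp [[27.9, -48.8]]
```

```bash
python3 -m pendant '[{"slide":[0.6,3.6,-8],"twist":[0,0,0],"grip":1},{"slide":[0,0,-15],"twist":[0,0,0],"grip":1},{"slide":[0,0,-6],"twist":[0,0,0],"grip":1},{"slide":[0,0,-5],"twist":[0,0,0],"grip":1}]'; python3 -m pendant '[{"slide":[0,0,-5],"twist":[0,0,0],"grip":1},{"slide":[0,0,-4],"twist":[0,0,0],"grip":1}]';python3 -m pendant '[{"slide":[0,0,-6],"twist":[0,0,0],"grip":1},{"slide":[0,0,-6],"twist":[0,0,0],"grip":1}]'
```

```text
time_s: 17.7
tcp_pos: [561.1, -15.0, 136.7]
ee_rot: [-0.001, 0.665, 0.747, -0.0]
force: [-0.1, -0.1, -2.4]
opening: 32.8
gripper_force: 60.2
time_s: 17.87
tcp_pos: [561.6, -14.9, 128.6]
ee_rot: [0.0, 0.665, 0.747, 0.0]
force: [-0.2, -0.1, -2.8]
opening: 33.1
gripper_force: 60.3
time_s: 18.03
tcp_pos: [561.7, -14.9, 116.7]
ee_rot: [0.0, 0.665, 0.747, 0.0]
force: [-0.8, -0.3, -3.7]
opening: 33.2
gripper_force: 60.3
```

```bash
python3 -m pendant '[{"slide":[0,0,-5],"twist":[0,0,0],"grip":1},{"slide":[0,0,-4],"twist":[0,0,0],"grip":1}]';python3 -m pendant '[{"slide":[0,0,-4],"twist":[0,0,0],"grip":1},{"slide":[0,0,-4],"twist":[0,0,0],"grip":1}]'; python3 -m pendant '[{"slide":[0,0,-6],"twist":[0,0,0],"grip":1},{"slide":[0,0,-6],"twist":[0,0,0],"grip":1}]'
```

```text
time_s: 18.2
tcp_pos: [561.4, -14.8, 107.3]
ee_rot: [-0.0, 0.665, 0.747, -0.0]
force: [-1.4, -0.4, -3.0]
opening: 33.2
gripper_force: 60.3
time_s: 18.37
tcp_pos: [561.6, -14.8, 99.6]
ee_rot: [0.0, 0.665, 0.747, 0.0]
force: [0.5, -0.4, -2.8]
opening: 33.2
gripper_force: 60.3
time_s: 18.53
tcp_pos: [561.6, -14.8, 87.5]
ee_rot: [0.0, 0.665, 0.747, 0.0]
force: [-1.3, 0.3, -2.6]
opening: 33.1
gripper_force: 60.3
```

Inside without contact; the floor should come at z ≈ 74.5.

```bash
python3 -m pendant '[{"slide":[0,0,-6],"twist":[0,0,0],"grip":1},{"slide":[0,0,-4],"twist":[0,0,0],"grip":1}]';python3 -m pendant '[{"slide":[0,0,-2],"twist":[0,0,0],"grip":1},{"slide":[0,0,-1],"twist":[0,0,0],"grip":1},{"slide":[0,0,0],"twist":[0,0,0],"grip":1}]'; python3 -m pendant '[{"slide":[0,0,-1],"twist":[0,0,0],"grip":1},{"slide":[0,0,0],"twist":[0,0,0],"grip":1}]'
```

```text
time_s: 18.7
tcp_pos: [561.2, -14.8, 77.0]
ee_rot: [-0.0, 0.665, 0.747, -0.0]
force: [0.3, 0.1, -2.9]
opening: 33.5
gripper_force: 60.3
time_s: 18.95
tcp_pos: [561.5, -14.8, 75.0]
ee_rot: [0.0, 0.665, 0.747, 0.0]
force: [-0.1, -1.3, -3.1]
opening: 33.5
gripper_force: 60.5
time_s: 19.12
tcp_pos: [561.8, -14.8, 74.6]
ee_rot: [0.0, 0.665, 0.747, 0.0]
force: [-2.0, 1.9, 2.3]
opening: 33.4
gripper_force: 61.3
```

```bash
python3 -m pendant '[{"slide":[0,0,0.5],"twist":[0,0,0],"grip":0.4},{"slide":[0,0,0],"twist":[0,0,0],"grip":0.4},{"slide":[0,0,0],"twist":[0,0,0],"grip":0.4},{"slide":[0,0,0],"twist":[0,0,0],"grip":0.4},{"slide":[0,0,10],"twist":[0,0,0],"grip":0.4},{"slide":[0,0,25],"twist":[0,0,0],"grip":0.4},{"slide":[0,0,40],"twist":[0,0,0],"grip":0.4},{"slide":[0,0,40],"twist":[0,0,0],"grip":0.4},{"slide":[0,20,35],"twist":[0,0,0],"grip":0},{"slide":[-10,30,30],"twist":[0,0,0],"grip":0}]'; python3 -m pendant '[{"slide":[-10,30,25],"twist":[0,0,0],"grip":0},{"slide":[-10,20,20],"twist":[0,0,0],"grip":0},{"slide":[0,0,0],"twist":[0,0,0],"grip":0},{"slide":[0,0,0],"twist":[0,0,0],"grip":0},{"slide":[0,0,0],"twist":[0,0,0],"grip":0}]'
python3 - <<'E'
from h import *
C,w=grab("wrist","wrist9.png");_,s=grab("side","side9.png")
s=cv2.resize(s[170:340,200:380],None,fx=2,fy=2,interpolation=cv2.INTER_CUBIC);w=w[:400,100:540]
o=np.zeros((400,800,3),np.uint8);o[:,:440]=w;o[:340,440:]=s
cv2.imwrite("pics/c9.png",cv2.convertScaleAbs(o,alpha=1.4,beta=10))
E
```

```text
time_s: 19.95
tcp_pos: [552.8, 32.9, 256.8]
ee_rot: [0.002, 0.666, 0.746, 0.001]
force: [0.3, 0.2, 0.0]
opening: 73.6
gripper_force: 0.0
time_s: 20.37
tcp_pos: [531.8, 83.4, 297.6]
ee_rot: [-0.0, 0.665, 0.747, -0.0]
force: [-0.3, -1.0, -0.4]
opening: 85.2
gripper_force: 0.0
```

View pics/c9.png

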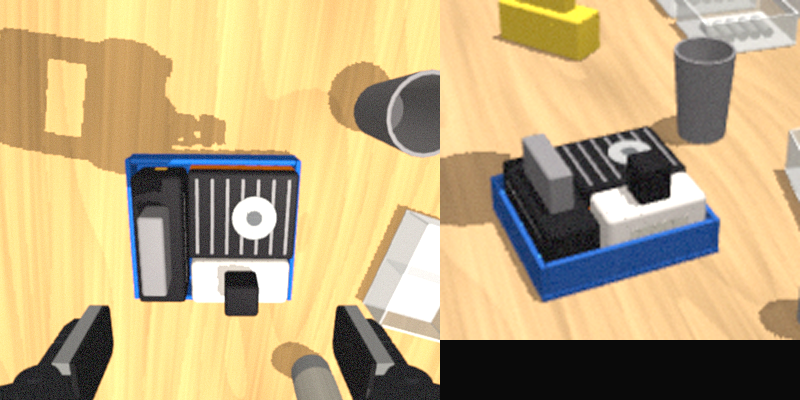

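The picture shows the battery (160,235), drive unit (245,215) and flask (240,282) all upright and flat in the tray, with the cup and the other bystanders in view undisturbed.

```bash
python3 -c "
from workcell import *
print(hand_in())"
```

```text
the job is handed in; nothing more can be done
None
```

The tray is packed and handed in at about 20 s: the drive unit is square in the far-left corner, the battery and flask stand upright beside it, and I saw nothing else on the bench moved; no verdict came back.

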